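Find the housing with the steel core by its weight and show it to the reader

ROBOT

A 7-joint arm with a two-finger parallel gripper is mounted at the origin on a cart in front of the work surface, level with it; the furniture and walls round the work are solid. World frame = base frame: x ahead of the robot, y to its left, z up, the work surface at z = 0. Lengths are in m, angles in degrees, forces in N, time in s.
With the tool pointing down it reaches from about 0.425 to 0.875 m from the base axis. Payload 4.7 kg.
Tool frame: the origin (TCP) lies midway between the tips of the shut fingers; the grasp point (between the pads) lies 19 mm behind it; z points along the fingers, y is the line along which they close (so a half turn about z gives the same grasp; the last joint's range is limited). The gripper opens to 85 mm and grips with 20 to 120 N. Pads are 22 mm wide; open, the fingers measure 114 mm over their backs; the gripper's body (76 mm by 85 mm) begins 54 mm behind the grasp point. The pads swing forward as they close: fully open they stand 13 mm farther back than shut.
Start: joints at [67.5, 18.392, -4.016, 83.108, 1.295, 78.541, -3.26], TCP at [0.257, -0.597, 0.231] pointing down, gripper open.
Joint ranges: [-163.93, 163.93], [-17.29, 119.83], [-79.2, 71.16], [3.27, 140.29], [-89.18, 269.18], [5.43, 117.66], [-154.24, 154.24]. Speed limits (degrees/s): [147.25, 147.25, 180, 180, 180, 180, 180].

INTERFACE

Orientations are given as a 3x3 rotation matrix whose columns are the frame's x, y, z axes.
In Python, from plant import bot, claw, camera, sensors gives the robot as it stands. Calls block until the motion is done:
- bot.movep(position, orientation): joint-space move of the TCP to a pose.
- bot.move_straight(position, attitude=None, speed=0.15, stop_force=None): straight line of the TCP; attitude=None keeps the orientation; speed is the mean speed in m/s. With stop_force (N) it stops when the force on the tool has changed by that much, and returns True; else False.
- bot.move_j(angles): joint-space move.
- claw.open_jaws() and claw.grasp(strength=None): open the fingers fully, or close them until they stop; strength is the grip in N (None keeps the last).
- bot.pause(seconds).
- bot.solve_ik(position, orientation): joint angles nearest the present ones, or None.
- camera(name): name is "side" or "top" or "wrist"; returns a dict with "color" (400x640x3 uint8, red, green, blue), "intrinsics" (3x3 intrinsics, pixels), "rvec" (rotation vector, rad) and "tvec" (3), from world to camera coordinates, as OpenCV has them. Camera axes: x right, y down, z forward; pixel columns grow to the right and rows downward; lengths in m; the calibration is good to about 2 mm. A picture is of the moment at which its call begins. There is no depth.
A pose or a line that the arm cannot do raises bot.PlanningError and nothing moves.
- bot.job_done(): hands the job in; it is judged then, once.
Readings, each from a call of its own:
- sensors.get_time_s(): time.
- sensors.get_qpos(): joint angles.
- sensors.get_dq(): joint speeds.
- sensors.get_tau(): joint torques, N m.
- sensors.get_tool_pos(): TCP position.
- sensors.get_orientation(): TCP orientation.
- sensors.get_contact_force(): force on the tool from outside, world axes, zero at the start.
- sensors.get_torque(): the same for the moment, N m.
- sensors.get_opening(): finger opening in m.
- sensors.get_gripper_force(): force on a finger pad.
Only numpy, scipy, OpenCV 4.12 (cv2) and the standard library are available. Lean on these libraries where they do the work, as an engineer would, in place of code of your own. Each camera call takes 0.05 s, during which the arm holds its last target. There are 200 camera calls.

TASK

Of the two look-alike, square, finned black housings that stand by themselves in front of the heap, one has its steel core fitted and is clearly heavier, which only its weight tells. Lift the left one well clear of the bench (6 cm or more), feel its weight and set it back down upright, then lift the right one likewise; then present the heavier one to the code reader: hold it level and still, centred over the round glass with its underside about 6 cm above the glass, and finish while holding it there, the lighter one standing upright on the bench. Do not drop a housing, and leave the cup, the screwdriver and the ring gauge where they are.

Things in the scene. Friction and masses are not known exactly. Their poses are not given: they have to be found in the camera images.
- housing_left_centre (a point): left-hand (larger y) one of two look-alike housings: black finned plastic horn housing with a closed chamber in the middle, standing upright, fins up; body 60 mm along its x, 58 mm along its y, 55 mm high; two ears 7 mm high at the foot reach 52 mm either side along x. Grip it from above across the fins' ends (along y, 58 mm). The point is its centre, 27.5 mm above its underside
- housing_right_centre (a point): right-hand (smaller y) one of two look-alike housings: black finned plastic horn housing with a closed chamber in the middle, standing upright, fins up; body 60 mm along its x, 58 mm along its y, 55 mm high; two ears 7 mm high at the foot reach 52 mm either side along x. Grip it from above across the fins' ends (along y, 58 mm). The point is its centre, 27.5 mm above its underside
- housing_left: the left-hand housing itself; origin at the centre of its underside, z up, x along the line of its ears. A core is shut in the chamber with 1 mm of play: steel in one housing (0.35 to 0.43 kg in all), plastic in the other (about 0.11 kg in all); which is which changes from start to start and cannot be seen
- housing_right: the right-hand housing itself; origin at the centre of its underside, z up, x along the line of its ears. A core is shut in the chamber with 1 mm of play: steel in one housing (0.35 to 0.43 kg in all), plastic in the other (about 0.11 kg in all); which is which changes from start to start and cannot be seen
- reader_window (a point): centre of the round glass on top of the code reader, 31 mm above the bench, z up; glass with its bright ring is 68 mm across
- reader: low grey code reader, 90 x 90 mm and 31 mm high, fixed to the bench between the clamp and the drawer unit, glass upward; origin at the centre of its underside
- ring_cup: small pale cup, 61 mm across, 36 mm high, loose; bystander; origin at the centre of its underside
- screwdriver: orange-handled screwdriver, 213 mm long along its y, 28 mm thick, lying loose between the clamp and the vice; bystander; origin under its middle
- ring_gauge: steel ring gauge, 54 mm across, 14 mm high, lying loose; bystander; origin at the centre of its underside
There are look-alikes about, which are no part of the job. What is shaped like the housing_left but orange or yellow is not meant.

How it is judged:
By the outcome, as a careful person would: the job done as asked, in the order asked, and still so for the second after the job is handed in, while the arm keeps its last pose, push and grip.
It also fails if it takes over 72 s, if anything falls off the work surface, if the arm or the gripper's body presses on something with over 40 N, if the wrist force passes 120 N, or if a joint passes its speed limit or range.

## Working session

There is one attempt and no reset: what is moved stays moved. The work goes in short steps, each a Python script; the robot and the scene stay as the last script left them, time stands still between calls to the robot, and variables do not carry over. Pictures are saved under pics/ and viewed, at most 10 in all, crops included, and the job is handed in when it is done.

```bash
mkdir -p pics; ls; python3 - <<'E'
from plant import bot, claw, camera, sensors
import cv2,pickle
d={}
for n in("top","side"):
    d[n]=camera(n); cv2.imwrite(f"pics/{n}0.png",d[n]["color"][:,:,::-1])
    print(n,d[n]["intrinsics"],d[n]["rvec"],d[n]["tvec"])
pickle.dump(d,open("cams.pkl","wb")); print(sensors.get_time_s())
E
```

```text
pics
top [[370.10833165   0.         317.37169583]
 [  0.         370.10833165 194.97984673]
 [  0.           0.           1.        ]] [ 2.14540423 -2.09947375  0.20177865] [-0.14625809  0.61624651  1.19452362]
side [[480.97959605   0.         321.03549136]
 [  0.         480.97959605 198.9707361 ]
 [  0.           0.           1.        ]] [ 2.20145644 -0.26967392  0.12620356] [-0.62235144  0.07834572  1.40932158]
0.1
```

View pics/top0.png

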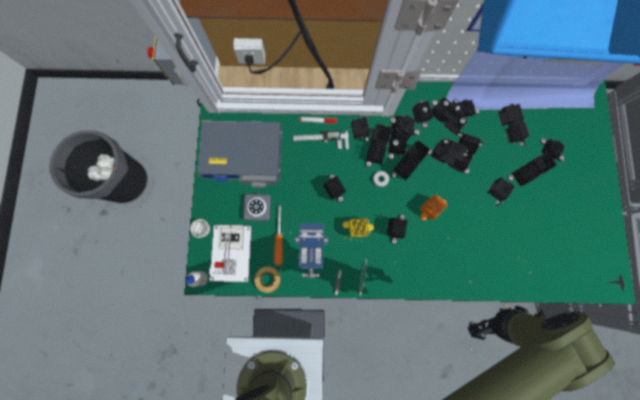

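View pics/side0.png

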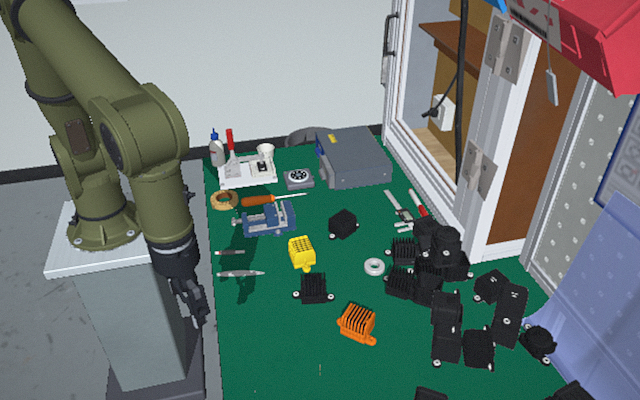

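Top view: the stand-alone black finned housings are at (334,187) and (398,229); in the side view they are at (343,223) and (313,288). Other candidates are yellow (359,228) and orange (433,207), both excluded by colour. The blacks at (361,128) and (502,188) belong to the heap. The reader glass is at (257,207). I'll confirm with one enlarged crop.

```bash
cat > h.py <<'E'
import numpy as np,cv2
def ray(c,px,z):
    """world point at height z seen at pixel px"""
    R=cv2.Rodrigues(np.array(c["rvec"]))[0]; t=np.array(c["tvec"]).ravel()
    d=R.T@np.linalg.inv(c["intrinsics"])@np.array([px[0],px[1],1.]); o=-R.T@t
    return o+d*(z-o[2])/d[2]
def proj(c,P): return cv2.projectPoints(np.array(P,float).reshape(-1,1,3),np.array(c["rvec"]),np.array(c["tvec"]),np.array(c["intrinsics"]),None)[0].reshape(-1,2)
E
python3 - <<'E'
import pickle,cv2,numpy as np
from h import *
d=pickle.load(open("cams.pkl","rb"));T=d["top"];S=d["side"]
for n,p,z in(("L",(334,187),.03),("R",(398,229),.03),("reader",(257,207),.031),("gauge",(381,179),.01)): print(n,ray(T,p,z).round(3))
for n,p,z in(("L",(343,223),.03),("R",(313,288),.03),("reader",(298,177),.031)): print(n,ray(S,p,z).round(3))
a=T["color"][160:255,300:420,::-1]; a=cv2.convertScaleAbs(a,alpha=1.8,beta=20);b=S["color"][195:315,270:400,::-1];b=cv2.convertScaleAbs(b,alpha=1.8,beta=20)
a=cv2.resize(a,(395,313),interpolation=2);b=cv2.resize(b,(395,365),interpolation=2)
im=np.zeros((365,790,3),np.uint8);im[:313,:395]=a;im[:,395:]=b
cv2.imwrite("pics/crop1.png",im)
E
```

```text
L [ 0.654 -0.19   0.03 ]
R [ 0.513 -0.41   0.03 ]
reader [0.578 0.074 0.031]
gauge [ 0.691 -0.357  0.01 ]
L [ 0.658 -0.191  0.03 ]
R [ 0.52  -0.411  0.03 ]
reader [0.581 0.066 0.031]
```

View pics/crop1.png

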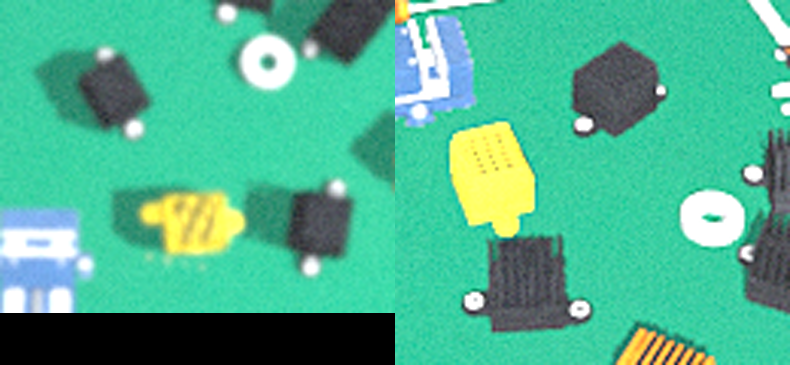

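The crop shows exactly two black, finned, eared housings standing alone: left at top px (335,188), right at (397,229). Now I'll get their axes from the ear ends, hover over the left one and take a wrist view.

```bash
cat >> h.py <<'E'
def down(yaw):
    """tool z down, tool x along world yaw (deg)"""
    c,s=np.cos(np.radians(yaw)),np.sin(np.radians(yaw))
    return np.array([[c,s,0],[s,-c,0],[0,0,-1.]])
E
python3 - <<'E'
import pickle
from h import *
from plant import bot, claw, camera, sensors
d=pickle.load(open("cams.pkl","rb"));T=d["top"];S=d["side"]
s=120/395
res={}
for n,e in(("L",((105,54),(134,129))),("R",((337,187),(311,267)))):
    a,b=[ray(T,(300+x*s,160+y*s),.007) for x,y in e]; v=a-b; print(n,"top",((a+b)/2).round(3),np.linalg.norm(v).round(3),np.degrees(np.arctan2(v[1],v[0])).round(1))
s=130/395
for n,e in(("L",((584,125),(661,91))),("R",((475,301),(580,309)))):
    a,b=[ray(S,(270+(x-395)*s,195+y*s),.007) for x,y in e]; v=b-a; print(n,"side",((a+b)/2).round(3),np.linalg.norm(v).round(3),np.degrees(np.arctan2(v[1],v[0])).round(1))
q0=np.array(sensors.get_qpos())
for yaw in(22,202):
  print(yaw,bot.solve_ik([.655,-.19,.25],down(yaw)))
bot.movep([.62,-.19,.27],down(22))
c=camera("wrist");pickle.dump(c,open("w1.pkl","wb"));cv2.imwrite("pics/w1.png",c["color"][:,:,::-1])
print(sensors.get_time_s(),sensors.get_tool_pos(),proj(c,[[.655,-.19,.055]]))
E
```

```text
L top [ 0.657 -0.199  0.007] 0.088 21.5
R top [ 0.516 -0.417  0.007] 0.09 -18.9
L side [ 0.663 -0.198  0.007] 0.089 19.3
R side [ 0.52  -0.414  0.007] 0.085 -19.8
22 [ 31.17943473  23.66529831 -23.99034194  75.70575869   9.47280513
  82.57511218 -60.231723  ]
202 [ 41.91516771  26.7737584  -40.18119438  75.25051689  16.99434552
  83.94275655 115.05297978]
2.125 [ 0.6194246  -0.19188526  0.2697693 ] [[328.50645873 132.11352261]]
```

View pics/w1.png

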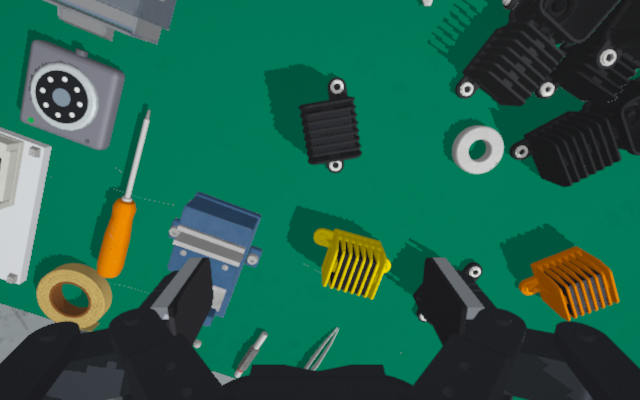

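The wrist view shows the left housing with ear screws at (337,87) and (335,165), and its fins running across the image along the tool's y. The reader glass is at about (64,96), and the ring gauge at (478,149) is well clear.

```bash
python3 - <<'E'
import pickle
from h import *
c=pickle.load(open("w1.pkl","rb"))
for zz in(.007,.010):
  a,b=ray(c,(337,87),zz),ray(c,(335,165),zz);v=a-b
  print("L",((a+b)/2).round(4),np.linalg.norm(v),np.degrees(np.arctan2(v[1],v[0])))
print("reader",ray(c,(64,96),.031))
m=((a+b)/2); yaw=np.arctan2(v[1],v[0]); u=np.array([np.cos(yaw),np.sin(yaw),0]);w=np.array([-u[1],u[0],0])
im=c["color"][:,:,::-1].copy()
P=[m*[1,1,0]+sx*.03*u+sy*.029*w+[0,0,.055] for sx,sy in((1,1),(1,-1),(-1,-1),(-1,1))]
cv2.polylines(im,[(proj(c,P)*16).round().astype(int)],True,(0,0,255),1,cv2.LINE_AA,4)
P=[m*[1,1,0]+sx*.03*u+sy*.029*w for sx,sy in((1,1),(1,-1),(-1,-1),(-1,1))]
cv2.polylines(im,[(proj(c,P)*16).round().astype(int)],True,(255,0,255),1,cv2.LINE_AA,4)
r=ray(c,(64,96),.031);t=np.linspace(0,6.28,40)
cv2.polylines(im,[(proj(c,[r+[.034*np.cos(k),.034*np.sin(k),0] for k in t])*16).round().astype(int)],True,(0,0,255),1,cv2.LINE_AA,4)
o=np.hstack([cv2.resize(im[50:200,260:410],(400,400),interpolation=2),cv2.resize(im[20:170,0:150],(400,400),interpolation=2)])
cv2.imwrite("pics/c2.png",o)
E
```

```text
L [ 0.6591 -0.199   0.007 ] 0.08595172951374304 21.19824400979876
L [ 0.6593 -0.1987  0.01  ] 0.08531598286315878 21.198244009798767
reader [0.58579937 0.07477603 0.031     ]
```

View pics/c2.png

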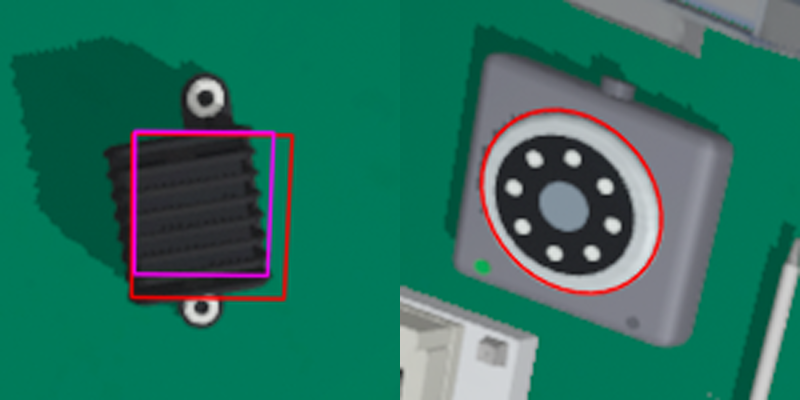

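```bash
python3 - <<'E'
import pickle
from h import *
from plant import bot, camera, sensors
c=pickle.load(open("w1.pkl","rb"))
k=np.array([(108,150),(250,130),(268,280),(130,302)])*150/400+[260,50]
Q=np.array([ray(c,p,.055) for p in k]);print(Q.mean(0).round(4))
for i in range(4):
  v=Q[i]-Q[(i+1)%4];print(np.linalg.norm(v).round(4),np.degrees(np.arctan2(v[1],v[0])).round(1))
# closer looks: reader first, then left housing
def look(n,xy,yaw,z):
  bot.movep([*xy,z],down(yaw)); bot.pause(.3)
  c=camera("wrist");pickle.dump(c,open(n+".pkl","wb"));print(n,sensors.get_time_s(),np.array(sensors.get_tool_pos()).round(4));return c["color"][:,:,::-1]
a=look("wr",(.50,.07),0,.24); b=look("wl",(.59,-.22),21,.22)
cv2.imwrite("pics/c3.png",np.vstack([cv2.convertScaleAbs(a[0:300],alpha=1.2),cv2.convertScaleAbs(b[:300],alpha=1.5)]))
E
```

```text
[ 0.6565 -0.1919  0.055 ]
0.052 119.6
0.0553 30.6
0.053 -59.0
0.0566 -150.4
wr 3.5833 [0.5003 0.0695 0.2399]
wl 5.1 [ 0.5902 -0.2193  0.2203]
```

View pics/c3.png

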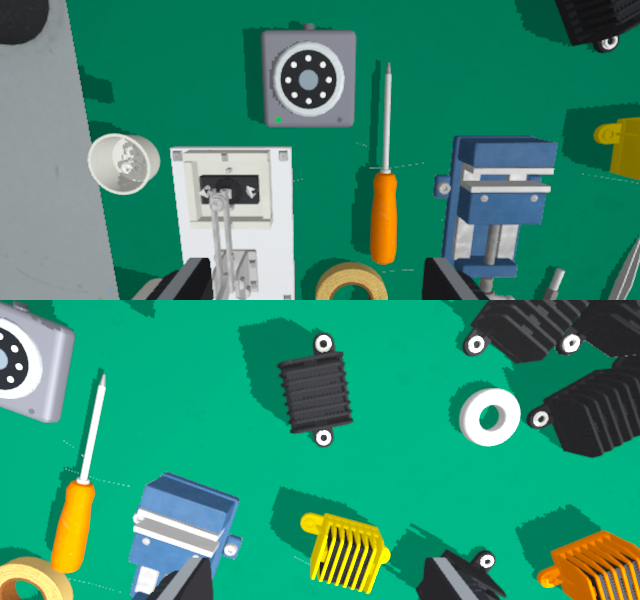

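The second view puts the reader glass at (308,79). The left housing's body has top corners at about (280,66) and (342,53), with ears at (323,43) and (323,138). The body is turned about 9° from the line of ear screws, so one ear sits off-centre. I'll check this by overlaying the model.

```bash
cat >> h.py <<'E'
def earfit(c,p,q,z=.008):
    """far ear px p, near ear px q -> body centre, body yaw (ears at y=-13 and 0, 9 deg skew)"""
    a,b=ray(c,p,z),ray(c,q,z); v=a-b; yaw=np.degrees(np.arctan2(v[1],v[0]))+8.8
    w=np.array([-np.sin(np.radians(yaw)),np.cos(np.radians(yaw))])
    return ((a+b)/2)[:2]+.0065*w, yaw, np.linalg.norm(v)
def box(im,c,m,yaw):
    u=np.array([np.cos(np.radians(yaw)),np.sin(np.radians(yaw))]);w=np.array([-u[1],u[0]])
    for z,col in((.055,(0,0,255)),(0,(255,0,255))):
        P=[[*(m+x*.03*u+y*.029*w),z] for x,y in((1,1),(1,-1),(-1,-1),(-1,1))]
        cv2.polylines(im,[(proj(c,P)*16).round().astype(int)],True,col,1,cv2.LINE_AA,4)
E
python3 - <<'E'
import pickle
from h import *
from plant import bot, camera, sensors
c=pickle.load(open("wr.pkl","rb")); r=ray(c,(308,79),.031);print("reader",r.round(4))
im2=c["color"][:,:,::-1].copy()
cv2.polylines(im2,[(proj(c,[r+[.034*np.cos(k),.034*np.sin(k),0] for k in np.linspace(0,6.28,40)])*16).round().astype(int)],True,(0,0,255),1,cv2.LINE_AA,4)
c=pickle.load(open("wl.pkl","rb")); m,y,L=earfit(c,(323,43),(323,138));print(m.round(4),y,L)
im=cv2.convertScaleAbs(c["color"][:,:,::-1],alpha=1.7);box(im,c,m,y)
cv2.imwrite("pics/c4.png",np.hstack([cv2.resize(im[15:165,240:390],(400,400),interpolation=2),cv2.resize(im2[5:155,235:385],(400,400),interpolation=2)]))
E
```

```text
reader [0.5841 0.0775 0.031 ]
[ 0.6562 -0.1928] 30.138260299263802 0.08686657111890315
```

View pics/c4.png

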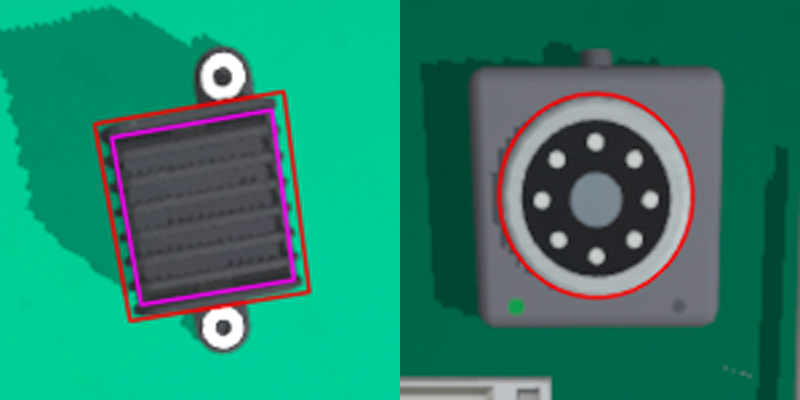

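The fit is good: left centre (0.656,-0.193), yaw 30°, agreeing with the top and side views to within a few mm. Reader is at about (0.583,0.077). Next I'll lift and weigh the left one.

```bash
cat >> h.py <<'E'
def lift(bot,claw,sensors,m,yaw,z=.012,up=.10):
    R=down(yaw); claw.open_jaws()
    bot.movep([*m,.13],R); bot.pause(.3); f0=np.mean([sensors.get_contact_force() for _ in range(5)],0)
    hit=bot.move_straight([*m,z],speed=.1,stop_force=15); print("hit",hit)
    if hit: return
    claw.grasp(60); print("opening",sensors.get_opening(),"pad",sensors.get_gripper_force())
    bot.move_straight([*m,z+up],speed=.08); 
    F=[]
    for _ in range(10): bot.pause(.1); F.append(sensors.get_contact_force())
    print("f0",f0.round(2),"df",(np.mean(F[4:],0)-f0).round(2),"opening",sensors.get_opening(),"pos",np.array(sensors.get_tool_pos()).round(4),sensors.get_time_s())
E
python3 - <<'E'
from h import *
from plant import bot, claw, camera, sensors
lift(bot,claw,sensors,(.6562,-.1928),30.1)
c=camera("side");cv2.imwrite("pics/s1.png",cv2.resize(c["color"][100:300,200:460,::-1],(780,600),interpolation=2))
E
```

```text
hit False
opening 0.05735393488229356 pad 65.35909652709961
f0 [0.04 0.25 0.3 ] df [ 0.03 -0.15 -3.63] opening 0.05708274597253132 pos [ 0.6562 -0.1928  0.112 ] 10.2583
```

View pics/s1.png

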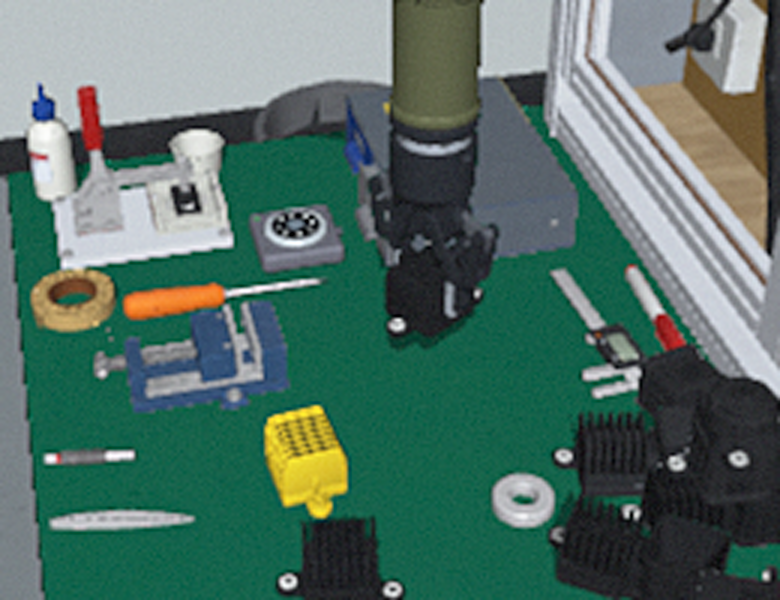

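The left housing is held level and clear of the bench. It weighs 3.6 N (0.37 kg), so it looks like the heavy one. Now I'll set it back and view the right one from above.

```bash
cat >> h.py <<'E'
def setdown(bot,claw,sensors,m,z=.012):
    bot.move_straight([*m,z+.006],speed=.08); hit=bot.move_straight([*m,z-.002],speed=.015,stop_force=3)
    print("down",hit,np.array(sensors.get_tool_pos()).round(4)); claw.open_jaws(); bot.move_straight([*m,.14],speed=.12)
E
python3 - <<'E'
import pickle
from h import *
from plant import bot, claw, camera, sensors
setdown(bot,claw,sensors,(.6562,-.1928))
yaw=-10; m=np.array([.513,-.411])
for r in(.07,.05,.03,0):
  p=m-r*np.array([np.cos(np.radians(yaw)),np.sin(np.radians(yaw))])
  try: bot.movep([*p,.22],down(yaw)); break
  except bot.PlanningError as e: print(r,e)
bot.pause(.3)
c=camera("wrist");pickle.dump(c,open("wR.pkl","wb"));cv2.imwrite("pics/wR.png",cv2.convertScaleAbs(c["color"][:,:,::-1],alpha=1.5))
print(sensors.get_time_s(),np.array(sensors.get_tool_pos()).round(4))
E
```

```text
down True [ 0.6565 -0.193   0.013 ]
15.2 [ 0.4446 -0.3983  0.2197]
```

View pics/wR.png

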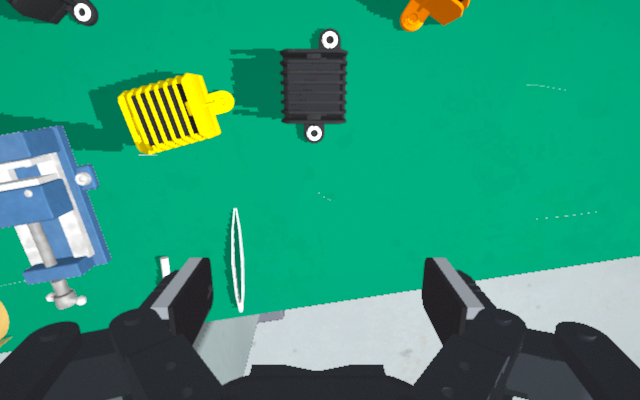

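The right housing's ears are at (330,40) and (314,133), squarely aligned with the tool at yaw ≈ -10°. The yellow look-alike's ear at (233,101) is about 7 cm from its centre, and the open finger reaches 5.7 cm.

```bash
python3 - <<'E'
import pickle
from h import *
from plant import bot, claw, camera, sensors
c=pickle.load(open("wR.pkl","rb")); m,y,L=earfit(c,(330,40),(314,133));print(m.round(4),y,L,np.linalg.norm(ray(c,(233,101),.007)[:2]-m))
if abs(L-.0868)<.004 and abs(m[0]-.515)<.012 and abs(m[1]+.411)<.012:
    lift(bot,claw,sensors,m,y)
    np.save("mR.npy",[*m,y])
E
```

```text
[ 0.5198 -0.4092] -11.103246368904852 0.08560255065360944 0.07967077424686397
hit False
opening 0.056927790092338316 pad 64.57541227340698
f0 [ 0.08  0.12 -0.01] df [-0.42  0.08 -1.23] opening 0.05706501648185433 pos [ 0.5197 -0.4092  0.112 ] 20.3667
```

Right weighs 1.2 N (0.125 kg), so the left is the heavier one. I'll set the right down and check the drawer's clearance at the reader before presenting.

```bash
python3 - <<'E'
import pickle
from h import *
from plant import bot, claw, camera, sensors
m=np.load("mR.npy"); setdown(bot,claw,sensors,m[:2])
bot.movep([.6562,-.1928,.13],down(30.1)); print(sensors.get_time_s())
d=pickle.load(open("cams.pkl","rb"));w=pickle.load(open("w1.pkl","rb"))
for p in((330,188),(392,183)): print("side base",p,ray(d["side"],p,0).round(3))
for z in(.05,.1,.15): print(z,"top front edge",ray(d["top"],(260,184),z).round(3),ray(d["top"],(281,180),z).round(3),"w1",ray(w,(155,42),z).round(3),ray(w,(60,3),z).round(3), "clamp",ray(d["top"],(218,265),z).round(3))
for yaw in(0,20,30,45): print(yaw,bot.solve_ik([.583,.077,.103],down(yaw)))
E
```

```text
down True [ 0.52   -0.4095  0.0129]
24.725
side base (330, 188) [ 0.676  0.024 -0.   ]
side base (392, 183) [0.88  0.001 0.   ]
0.05 top front edge [0.655 0.065 0.05 ] [ 0.671 -0.007  0.05 ] w1 [ 0.671 -0.007  0.05 ] [0.671 0.081 0.05 ] clamp [0.379 0.189 0.05 ]
0.1 top front edge [0.644 0.056 0.1  ] [ 0.659 -0.012  0.1  ] w1 [ 0.673 -0.029  0.1  ] [0.673 0.047 0.1  ] clamp [0.38  0.176 0.1  ]
0.15 top front edge [0.633 0.048 0.15 ] [ 0.647 -0.017  0.15 ] w1 [ 0.675 -0.051  0.15 ] [0.675 0.013 0.15 ] clamp [0.38  0.163 0.15 ]
0 [  11.61317838   18.33903025  -25.60270896  100.15435011    8.74081101
   63.47121447 -106.77327601]
20 [ 14.24063487  18.82410775 -28.78063699 100.05961077   9.98294477
  63.65421106 -87.69742824]
30 [ 15.58497704  19.09938316 -30.41885665 100.01182183  10.64403871
  63.75879323 -78.1876009 ]
45 [ 17.58581793  19.54643163 -32.87478038  99.94162838  11.66425554
  63.93004622 -63.94193778]
```

```bash
python3 - <<'E'
import pickle
from h import *
from plant import bot, claw, camera, sensors
lift(bot,claw,sensors,(.6562,-.1928),30.1,up=.16)
R=down(45); g=np.array([.583,.077])
bot.move_straight([*g,.172],R,speed=.1)
bot.move_straight([*g,.103],speed=.06); bot.pause(.5)
print(sensors.get_time_s(),np.array(sensors.get_tool_pos()).round(4),np.array(sensors.get_orientation()).round(3),np.array(sensors.get_contact_force()).round(2),sensors.get_opening())
d={n:camera(n) for n in("side","top","wrist")};pickle.dump(d,open("fin.pkl","wb"))
a=cv2.resize(d["side"]["color"][120:320,220:420,::-1],(400,400),interpolation=2);b=cv2.resize(d["top"]["color"][150:275,225:415,::-1],(395,260),interpolation=2)
im=np.zeros((600,800,3),np.uint8);im[:400,:400]=a;im[:260,400:795]=b;im[300:550,400:]=cv2.resize(d["wrist"]["color"][:200,:,::-1],(400,125*2))[:250]
cv2.imwrite("pics/fin.png",im)
E
```

```text
hit False
opening 0.057113999443338545 pad 65.9543251991272
f0 [-0.16  0.05 -0.51] df [ 0.01 -0.21 -3.21] opening 0.056804716076287835 pos [ 0.6562 -0.1928  0.172 ] 30.35
35.0917 [0.583 0.077 0.103] [[ 0.707  0.707  0.   ]
 [ 0.707 -0.707 -0.   ]
 [-0.     0.    -1.   ]] [ 0.23 -0.61 -3.16] 0.057057070473154115
```

View pics/fin.png

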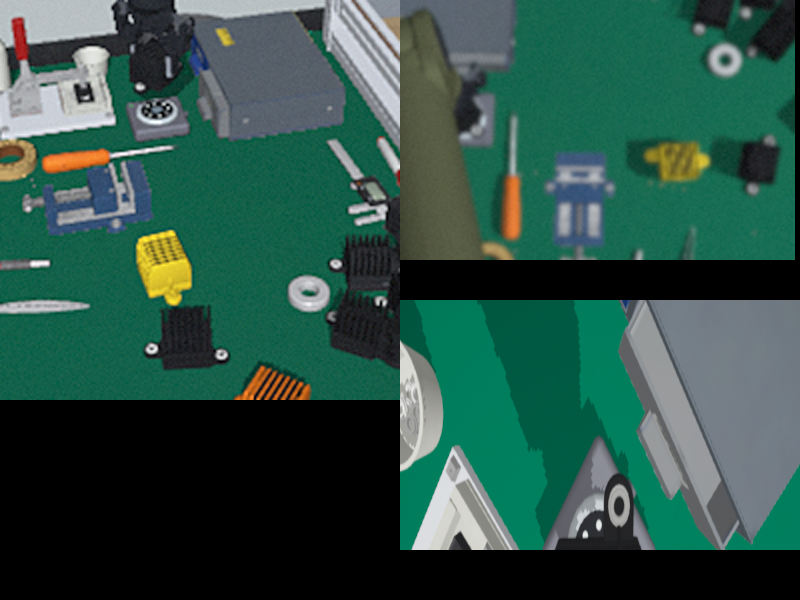

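The final picture shows the housing held level over the reader. The lighter one stands upright at crop (188,335), and the cup, screwdriver and ring gauge have not moved. I'll check centring from the visible ear at wrist px (352,164), then hand in.

```bash
python3 - <<'E'
import pickle
from h import *
from plant import bot, sensors
c=pickle.load(open("fin.pkl","rb"))["wrist"]
e=ray(c,(352,164),.099)[:2]; a=np.radians(45);u=np.array([np.cos(a),np.sin(a)]);w=np.array([-u[1],u[0]])
m=e-.043*u+.013*w; print(m.round(4), np.array(sensors.get_tool_pos()).round(4))
if np.linalg.norm(m-[.583,.077])<.006: bot.job_done(); print("done",sensors.get_time_s())
E
```

```text
[0.5836 0.0758] [0.583 0.077 0.103]
the job is handed in; nothing more can be done
the job is handed in; nothing more can be done
```

The job is handed in at about 35 s: the left housing is the heavier (0.37 kg against 0.125 kg) and is held level, about 6 cm above the reader glass and centred to within about 2 mm by the wrist camera, while the right one stands upright on the bench.

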